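# Seat a shoe heel on the jig's locating pin and hold it pressed

## Task

Take the red shoe heel from the grey mat, turn it so that its flat front looks squarely towards the brass bar of the green heel jig, and slide it about on the sprung bed's steel pin until the bore in its underside drops over the pin. Then press the heel straight down until the bed is fully down at its stop, and finish there, still holding the heel pressed down: do not let go. Leave the other heels and everything else on the bench where they are.

Things in the scene. Friction and masses are not known exactly. Their poses are not given: they have to be found in the camera images.
- heel_mid (a point): Centre of the loose red heel, half-way up (20 mm above its underside). It stands upright on the mat. 56 mm long (x), 50 wide (y), 40 high, about 120 g. Its x axis points from the flat front (x = -28 mm) to the rear with two rounded corners and a black strip on top (x = +28); the sides at y = +-25 mm are flat and parallel for x from -28 to +16 mm: grip these. z is up.
- heel_bore (a point): Centre of the mouth of the blind round bore in the red heel's underside: 11 mm diameter, 24 mm deep, on the heel's centre line, 6 mm nearer the flat front than the heel's centre. Same axes as the heel.
- heel_front (a point): Centre of the red heel's flat front face, half-way up.
- jig_seat (a point): Middle of the slot, level with the top of the unpressed bed (44 mm above the bench) of the green jig; fixed, does not sink with the bed. The bed is 100 x 90 mm, cork-topped; nothing around it is higher except the pin. x runs along the slot, away from the brass bar, which lies across the jig at x = -74 mm. The seated heel's x axis points the same way as this one.
- slot_a (a point): One limit of the locating pin's place in the slot: x = -7 mm from jig_seat. The pin (steel, upright, 8 mm diameter, lightly chamfered tip 8 mm above the unpressed bed) stands anywhere on the line between slot_a and slot_b, differently each time. It is fixed and does not sink with the bed; the heel hides it once over it.
- slot_b (a point): The other limit of the locating pin's place in the slot: x = +7 mm from jig_seat.
- bed (a joint): Travel of the sprung bed straight down, in m: 0 unpressed, 0.008 at its stop. The spring takes about 4 N to start and 16 N at the stop, and lifts the bed again when the push ends.
- heel_white_mid (a point): Centre of the white heel on the mat, same size as the red one. Leave it.
- heel_tan_mid (a point): Centre of the light wooden heel on the mat, same size as the red one. Leave it.
- cement_mid (a point): Centre of the closed amber jar, 72 mm across and 95 mm high. Leave it.
- tacks_mid (a point): Middle of the aluminium bowl, 90 mm across and 35 mm high. Leave it.
- wax_mid (a point): Centre of the yellow wax block, 55 x 35 x 22 mm. Leave it.
- hammer_grip (a point): Handle of the hammer lying on the bench. Leave it.
- brush_grip (a point): Handle of the brush lying on the bench. Leave it.
There are look-alikes about, which are no part of the job. Of the things like the part that bears heel_mid, leave any that is blue, pink or turquoise; of the rest the smaller one is meant.

How it is judged (in metres and radians):
On the way, in this order (a step that is already met when the one before it is completed fails the run):
1. the red heel is picked up off the mat (height (world z) of heel_mid above 0.065 m), for 0.1 s.
2. the heel, turned the right way, has dropped over the pin (x of heel_bore in the frame of jig_seat between -0.012 and 0.012 m and y of heel_bore in the frame of jig_seat between -0.005 and 0.005 m and angle between the x axis of heel_bore and the x axis of jig_seat, either way round below 0.25 rad and x of heel_front in the frame of jig_seat below -0.005 m and angle between heel_bore's own z axis and vertical below 0.1 rad and z of heel_bore in the frame of jig_seat below 0.004 m), for 0.1 s.
At the end, for the whole second after the job is handed in: The red heel is over the pin (bore within 5 mm across and 12 mm along the slot, flat front towards the brass bar within 0.25 rad, upright within 0.1 rad), bed down over 6 mm, heel underside at least 5 mm below the unpressed bed, fingers bearing on the heel with over 4 N, all through the last second (x of heel_bore in the frame of jig_seat between -0.012 and 0.012 m and y of heel_bore in the frame of jig_seat between -0.005 and 0.005 m and angle between the x axis of heel_bore and the x axis of jig_seat, either way round below 0.25 rad and x of heel_front in the frame of jig_seat below -0.005 m and angle between heel_bore's own z axis and vertical below 0.1 rad and z of heel_bore in the frame of jig_seat below -0.005 m and value of joint bed above 0.006 m and contact force between the fingers and heel above 4 N); the arm keeps its last pose, push and grip.
It fails at once if another heel or a bystander was moved by more than 25 mm (distance of any of heel_white_mid, heel_tan_mid, cement_mid, tacks_mid, wax_mid, hammer_grip, brush_grip from where it was at the start of the episode above 0.025 m).
It also fails if it takes over 45 s, if anything falls off the work surface, if the arm or the gripper's body presses on something with over 40 N, if the wrist force passes 120 N, or if a joint passes its speed limit or range.

## Robot

A 6-joint arm with a two-finger parallel gripper is mounted at the origin on the work surface. World frame = base frame: x ahead of the robot, y to its left, z up, the work surface at z = 0. Lengths are in m, angles in degrees, forces in N, time in s.
With the tool pointing down it reaches from about 0.375 to 0.825 m from the base axis. Payload 5.5 kg.
Tool frame: the origin (TCP) lies on the centre line of the jaws, within the pads' length; the fingertips stand 14 mm ahead of it and the grasp point (between the pads) lies 5 mm behind it; z points along the fingers, y is the line along which they close (so a half turn about z gives the same grasp; the last joint's range is limited). The gripper opens to 85 mm and grips with 20 to 120 N. Pads are 22 mm wide; open, the fingers measure 114 mm over their backs; the gripper's body (76 mm by 85 mm) begins 54 mm behind the grasp point. The pads swing forward as they close: fully open they stand 13 mm farther back than shut.
Start: joints at [-73.969, 17.962, -2.699, 69.339, 0, 90], TCP at [0.166, -0.577, 0.245] pointing down, gripper open.
Joint ranges: [-152.73, 152.73], [-39.44, 99.34], [-58.76, 71.6], [-118.89, 123.64], [-81.53, 83.1], [-180, 180]. Speed limits (degrees/s): [136.94, 136.94, 172.46, 180, 180, 180].

## Interface

Orientations are given as a 3x3 rotation matrix whose columns are the frame's x, y, z axes.
In Python, from bench import get_state, capture, camera_params, bot gives the robot as it stands.
- The arm moves only by the tool step_arm, never from a script. Its argument "targets" is a list of rows, each a list of 2 entries, a list of its own where there are three numbers: the shift along the tool's x, y, z scaled (see below), then the turn, a rotation vector about the tool's x, y, z scaled (see below). In form: [[[dx, dy, dz], [wx, wy, wz]], ...]. A call has 1 to 20 rows; each row shifts and turns the commanded pose from where the row before left it, along the tool's axes as they then stand; what a row does not reach is not made up. The controller multiplies each number of a shift by 500 mm and each number of a turn by 360 degrees. A row lasts 1/8 s, in which the tool goes at most 62.5 mm and 10.7 degrees, less where a joint would pass 70% of its speed; a pose out of reach is approached as far as the arm can. A call with a number of a shift or a turn outside -1 to 1 is refused whole. A call with a gripper value outside its range is refused whole. "hand" is the finger opening in mm, from 0 to 85.4, set as the call begins (left out, the last holds). The fingers move at their own pace and stop on an object; the grip force is fixed at half the most. Time passes only in rows, so rows that do not move let the fingers close. It gives the time, the measured TCP pose, the force, the opening and the grip force at its end, in the units of the state.
- get_state(): the state, without advancing time (a new reading comes with each control period).
- capture(name): name is "scene" or "top" or "wrist"; returns the picture (420x560x3 uint8, red, green, blue); there is no depth.
- camera_params(name): a dict with "mtx" (3x3 intrinsics, pixels), "extrinsics" (4x4, takes a point from camera to world coordinates). Camera axes: x right, y up, looking along -z (the intrinsics and any distortion apply to the point x, -y, -z); pixel columns grow to the right and rows downward; lengths in m; the calibration is good to about 2 mm. The wrist camera is an equidistant fisheye: a pixel r from the principal point sees the ray r / f radians off the axis. A picture is of the moment at which its call begins: read the wrist's pose just before it. camera_params takes no time and is no camera call; for the wrist camera it gives the pose at the moment of the call.
- bot.close_job(): hands the job in; it is judged then, once.
The state is a dict: "clock": time; "q": joint angles; "joint_vel": joint speeds; "joint_efforts": joint torques, N m; "position": TCP position; "tcp_rot": TCP orientation; "contact_force": force on the tool from outside, world axes, zero at the start; "wrist_torque": the same for the moment, N m; "opening": finger opening in m; "finger_force": force on a finger pad.
Only numpy, scipy, OpenCV 4.12 (cv2) and the standard library are available. Lean on these libraries where they do the work, as an engineer would, in place of code of your own. Each camera call takes 0.05 s, during which the arm holds its last target. There are 200 camera calls.

## Working session

There is one attempt and no reset: what is moved stays moved. The work goes in short steps, Python scripts to look and compute and a tool call to move; the robot and the scene stay as the last step left them, time stands still between calls to the robot, and variables do not carry over. Pictures are saved under pics/ and viewed, at most 10 in all, crops included, and the job is handed in when it is done.

Besides the shell and the picture viewer there is one more tool, called after "Call:" in YAML: its name, and indented under it one key for each argument. step_arm: Moves the arm, as the interface text tells. Its arguments: {"type":"object","properties":{"targets":{"type":"array","items":{"type":"array"}},"hand":{"type":"number"}},"required":["targets"]}

```bash
mkdir -p pics; ls; python3 - <<'E'
from bench import *
import cv2,numpy as np
a=capture("scene");b=capture("top")
cv2.imwrite("pics/scene.png",a[:,:,::-1]);cv2.imwrite("pics/top.png",b[:,:,::-1])
np.set_printoptions(precision=4,suppress=True)
for n in("scene","top","wrist"):print(n,camera_params(n))
print(get_state())
E
```

```text
pics
scene {'mtx': array([[453.6449,   0.    , 282.5183],
       [  0.    , 453.6449, 203.3904],
       [  0.    ,   0.    ,   1.    ]]), 'extrinsics': array([[ 0.0842, -0.7091,  0.7001,  1.288 ],
       [ 0.9963,  0.0727, -0.0462, -0.028 ],
       [-0.0181,  0.7014,  0.7125,  0.8369],
       [ 0.    ,  0.    ,  0.    ,  1.    ]])}
top {'mtx': array([[461.934 ,   0.    , 280.5629],
       [  0.    , 461.934 , 201.2627],
       [  0.    ,   0.    ,   1.    ]]), 'extrinsics': array([[ 0.0185,  0.9919, -0.1255,  0.3817],
       [-0.9998,  0.0186,  0.0002,  0.0083],
       [ 0.0025,  0.1255,  0.9921,  1.2189],
       [ 0.    ,  0.    ,  0.    ,  1.    ]])}
wrist {'mtx': array([[325.1923,   0.    , 281.2452],
       [  0.    , 325.1923, 214.3576],
       [  0.    ,   0.    ,   1.    ]]), 'extrinsics': array([[ 0.2761,  0.9166,  0.2892,  0.2385],
       [-0.9611,  0.2642,  0.0801, -0.5556],
       [-0.003 , -0.3   ,  0.9539,  0.3734],
       [ 0.    ,  0.    ,  0.    ,  1.    ]])}
{'clock': 0.1, 'q': array([-73.9694,  18.0003,  -2.7471,  69.3393,  -0.0006,  89.9991]), 'joint_vel': array([ 0.0175,  0.0662,  0.09  , -0.0608,  0.0869,  0.1967]), 'joint_efforts': array([ -0.0007, -54.0767,  34.0542,   0.0112,   0.0001,   0.    ]), 'position': array([ 0.1656, -0.5762,  0.2445]), 'tcp_rot': array([[ 0.9611,  0.2762, -0.0004],
       [ 0.2762, -0.9611,  0.0015],
       [-0.    , -0.0015, -1.    ]]), 'contact_force': array([ 0.4018,  0.3302, -0.0865]), 'wrist_torque': array([ 0.029 ,  0.0874, -0.0022]), 'finger_force': 0.0, 'opening': 0.08545273072404308}
```

View pics/scene.png

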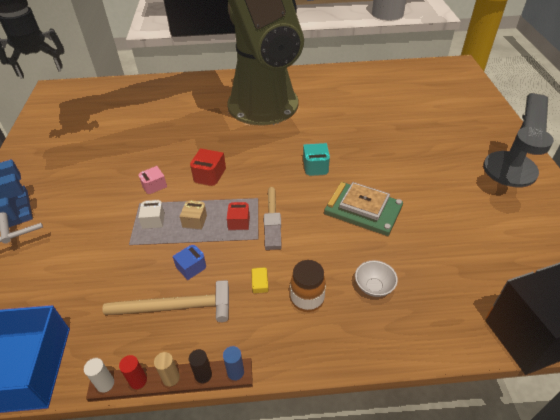

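View pics/top.png

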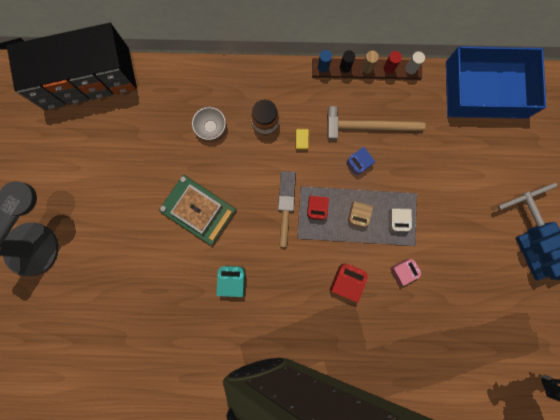

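The scene view shows the small red heel on the mat at (238,215) and the jig at (365,205). The top view shows the heel at (318,208) with its black strip towards the robot. The jig is at (198,210), with the brass bar at (221,227) on its lower right. The big red heel at (350,283) is a look-alike.

```bash
cat > h.py <<'E'
import numpy as np,cv2
from bench import *
np.set_printoptions(precision=4,suppress=True)
def ray(p,px,fish=False):
    K=p["mtx"];E=p["extrinsics"];x=(np.atleast_2d(px).astype(float)-K[:2,2])/K[0,0]
    if fish:
        r=np.linalg.norm(x,axis=1,keepdims=True);d=np.hstack([x/np.maximum(r,1e-9)*np.sin(r),np.cos(r)])
    else:d=np.hstack([x,np.ones((len(x),1))])
    return E[:3,3],(d*[1,-1,-1])@E[:3,:3].T
def plane(p,px,z,fish=False):
    o,d=ray(p,px,fish);return o+d*((z-o[2])/d[:,2:])
def proj(p,P,fish=False):
    E=p["extrinsics"];c=(np.atleast_2d(P)-E[:3,3])@E[:3,:3]*[1,-1,-1];K=p["mtx"]
    if fish:
        n=np.linalg.norm(c[:,:2],axis=1,keepdims=True);x=c[:,:2]/n*np.arctan2(n,c[:,2:])
    else:x=c[:,:2]/c[:,2:]
    return x*K[0,0]+K[:2,2]
def masks(img):
    h=cv2.cvtColor(img,cv2.COLOR_RGB2HSV);H,S,V=h[...,0],h[...,1],h[...,2]
    return dict(red=((H<5)|(H>174))&(S>180)&(V>70),green=(H>55)&(H<85)&(S>90)&(V>25),brass=(H>17)&(H<28)&(S>150)&(V>120))
def blobs(m,amin=60):
    n,l,s,c=cv2.connectedComponentsWithStats(m.astype(np.uint8));return [(l==i,s[i],c[i]) for i in range(1,n) if s[i,4]>=amin]
E
python3 - <<'E'
from h import *
img=cv2.imread("pics/top.png")[:,:,::-1].copy();p=camera_params("top")
M=masks(img)
for k,z in(("red",.04),("green",.03),("brass",.04)):
    for b in blobs(M[k]):
        pts=np.argwhere(b[0])[:,::-1].astype(np.float32);r=cv2.minAreaRect(pts)
        w=plane(p,cv2.boxPoints(r),z)[:,:2]
        print(k,b[1],b[2],w.mean(0),w.tolist())
print(plane(p,[[318,213]],.04))
E
```

```text
red [389  52  12  12 113] [394.9027  57.2478] [ 0.9247 -0.29  ] [[0.9398974570073686, -0.27539346626652644], [0.9404769924868766, -0.304927486357569], [0.9095355437660104, -0.3044944828088239], [0.9089597463244805, -0.27505297713323784]]
red [308 196  20  23 344] [317.4884 206.5814] [ 0.5165 -0.087 ] [[0.49080471976024237, -0.06057928710910088], [0.546546165465204, -0.06611228323729346], [0.5421124083069256, -0.11365758502569775], [0.4864225654523456, -0.10784783072501565]]
red [331 264  37  38 806] [348.8176 283.1663] [ 0.3299 -0.169 ] [[0.30602415851588044, -0.11874315278147479], [0.3804376866643223, -0.14839301515328313], [0.35360241801444536, -0.2194016035391383], [0.2796145108546211, -0.1892705310692504]]
green [164 179  40  57 384] [177.9245 200.3776] [0.5173 0.2418] [[0.5031748110387035, 0.3204288594491544], [0.5957393613475823, 0.2645053852143294], [0.5308074713306177, 0.1628052230728516], [0.4394824074356814, 0.21932872161537798]]
brass [296 128  13  21 261] [301.9962 138.4598] [ 0.6988 -0.0449] [[0.7253449099992313, -0.028833810275185338], [0.7259491063965045, -0.06033577355785215], [0.6722411193746005, -0.06092661754346772], [0.671643833987019, -0.029599651635050916]]
[[ 0.5022 -0.0884  0.04  ]]
```

Call:
step_arm:
  targets:
    - [[0.08,-0.062,0],[0,0,0]]
    - [[0.08,-0.062,0],[0,0,0]]
    - [[0.08,-0.062,0],[0,0,0]]
    - [[0.08,-0.062,0],[0,0,0]]
    - [[0.08,-0.062,0],[0,0,0]]
    - [[0.08,-0.062,0],[0,0,0]]
    - [[0.08,-0.062,0],[0,0,0]]
    - [[0.08,-0.062,0],[0,0,0]]
    - [[0.08,-0.062,0],[0,0,0]]
    - [[0.08,-0.062,0],[0,0,0]]
    - [[0.08,-0.062,0],[0,0,0]]
    - [[0.08,-0.062,0],[0,0,0]]
    - [[0,0,0.08],[0,0,0.021]]
    - [[0,0,0.08],[0,0,0.02]]
    - [[0,0,0],[0,0,0.02]]
    - [[0,0,0],[0,0,0]]
    - [[0,0,0],[0,0,0]]
  hand: 66

```text
clock: 2.22
position: [0.5247, -0.0867, 0.1657]
tcp_rot: [[0.995, -0.101, 0.001], [-0.101, -0.995, -0.0], [0.001, 0.0, -1.0]]
contact_force: [-0.3, 0.4, 0.9]
opening: 0.0658
finger_force: 0.0
```

```bash
python3 - <<'E'
from h import *
s=get_state();p=camera_params("wrist");img=capture("wrist");cv2.imwrite("pics/w1.png",img[:,:,::-1])
print(s["position"],s["tcp_rot"],s["clock"],s["q"])
for b in blobs(masks(img)["red"],1000):
    print(b[1],b[2])
    c=max(cv2.findContours(b[0].astype(np.uint8),0,2)[0],key=cv2.contourArea).reshape(-1,2)
    w=plane(p,c,.04,True)[:,:2].astype(np.float32)
    r=cv2.minAreaRect(w);print(r,cv2.boxPoints(r))
print(proj(p,[[.522,-.088,.04]],True))
E
```

```text
[ 0.5247 -0.0867  0.1657] [[ 0.9949 -0.1013  0.0008]
 [-0.1013 -0.9949 -0.0001]
 [ 0.0008  0.0001 -1.    ]] 2.225 [ -9.3799  13.3075 -19.5677  57.0805  -0.0011 176.4348]
[ 251  175   63   75 3877] [282.3665 207.8393]
((0.5214767456054688, -0.08749567717313766), (0.050344713032245636, 0.06392849236726761), 84.781982421875) [[ 0.4874 -0.1097]
 [ 0.551  -0.1155]
 [ 0.5556 -0.0653]
 [ 0.4919 -0.0595]]
[[283.0567 212.4072]]
```

View pics/w1.png

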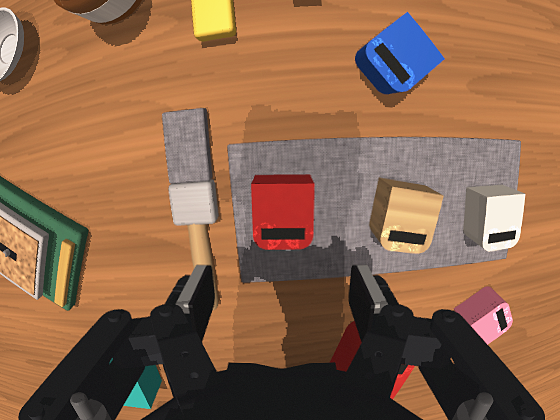

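The wrist view shows the red heel centred under the gripper at (282,208), its strip towards the robot. The brush ferrule at (193,203) is clear of the left finger. Descending now.

Call:
step_arm:
  targets:
    - [[-0.002,0.002,0.08],[0,0,0]]
    - [[0,0,0.08],[0,0,0]]
    - [[0,0,0.08],[0,0,0]]
    - [[0,0,0.03],[0,0,0]]
    - [[0,0,0.018],[0,0,0]]
    - [[0,0,0],[0,0,0]]
    - [[0,0,0],[0,0,0]]

```text
clock: 3.15
position: [0.5243, -0.0877, 0.0226]
tcp_rot: [[0.995, -0.103, 0.002], [-0.103, -0.995, -0.0], [0.002, 0.0, -1.0]]
contact_force: [-0.5, -0.3, -0.6]
opening: 0.066
finger_force: 0.0
```

Call:
step_arm:
  targets:
    - [[0,0,0],[0,0,0]]
    - [[0,0,0],[0,0,0]]
    - [[0,0,0],[0,0,0]]
    - [[0,0,0],[0,0,0]]
    - [[0,0,0],[0,0,0]]
    - [[0,0,0],[0,0,0]]
    - [[0,0,0],[0,0,0]]
    - [[0,0,0],[0,0,0]]
  hand: 40

```text
clock: 4.15
position: [0.5243, -0.0877, 0.0225]
tcp_rot: [[0.995, -0.103, 0.002], [-0.103, -0.995, -0.0], [0.002, 0.0, -1.0]]
contact_force: [0.6, 0.1, 6.2]
opening: 0.0493
finger_force: 62.5
```

Call:
step_arm:
  targets:
    - [[0,0,-0.04],[0,0,0]]
    - [[0,0,-0.08],[0,0,0]]
    - [[0,0,-0.08],[0,0,0]]
    - [[0,0,-0.08],[0,0,0]]
    - [[0,0,-0.04],[0,0,0]]
    - [[-0.007,-0.065,0],[0,0,0]]
    - [[-0.007,-0.065,0],[0,0,0]]
    - [[-0.007,-0.065,0],[0,0,0]]
    - [[-0.007,-0.065,0],[0,0,0]]
    - [[0,0,0],[0,0,0]]
    - [[0,0,0],[0,0,0]]
    - [[0,0,0],[0,0,0]]

```text
clock: 5.65
position: [0.5177, -0.0051, 0.1826]
tcp_rot: [[0.999, -0.034, 0.001], [-0.035, -0.999, 0.042], [-0.0, -0.042, -0.999]]
contact_force: [0.3, -0.2, -0.9]
opening: 0.0492
finger_force: 62.3
```

```bash
python3 - <<'E'
from h import *
s=get_state();p=camera_params("wrist");img=capture("wrist");cv2.imwrite("pics/w2.png",img[:,:,::-1])
print(s["position"],s["tcp_rot"],s["clock"],s["contact_force"])
print(proj(p,[[.515,.215,.044]],True))
E
```

```text
[ 0.5177 -0.0051  0.1826] [[ 0.9994 -0.0345  0.0009]
 [-0.0345 -0.9985  0.0415]
 [-0.0005 -0.0415 -0.9991]] 5.65 [ 0.2984 -0.1561 -0.9486]
[[ 74.5205 213.3923]]
```

View pics/w2.png

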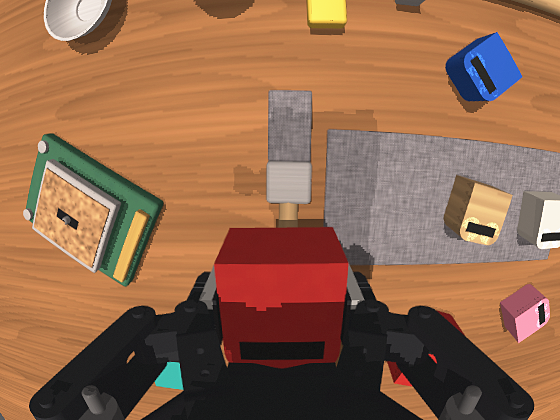

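The heel is held at (280,290). The jig is at the left, with its slot and pin near (67,218) and the brass bar at (130,247). I'll enlarge the jig.

```bash
python3 - <<'E'
from h import *
img=cv2.imread("pics/w2.png")[125:290,15:170]
cv2.imwrite("pics/c1.png",cv2.resize(img,None,fx=3.6,fy=3.6,interpolation=cv2.INTER_CUBIC))
t=cv2.imread("pics/top.png")[165:255,150:250]
E
```

```text
(no output)
```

View pics/c1.png

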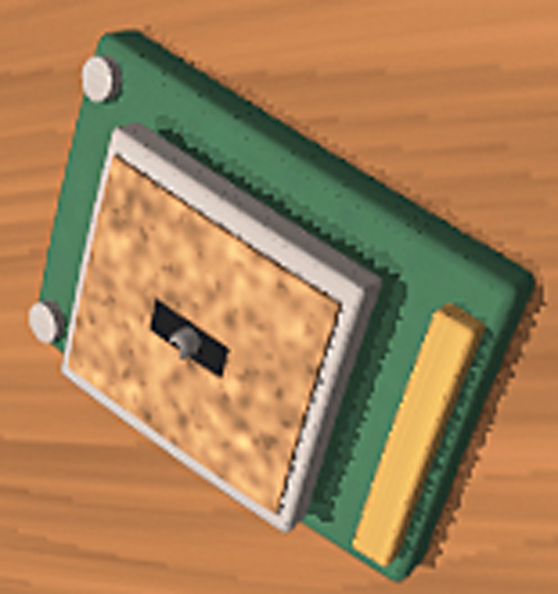

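The crop shows the cork corners at (115,155), (341,300), (279,513) and (73,366). The slot runs from (153,314) to (225,362), and the pin's tip is near (187,336).

```bash
python3 - <<'E'
from h import *
p=camera_params("wrist")
f=lambda a:(np.array(a)+.5)/3.6-.5+[15,125]
c=plane(p,f([(115,155),(341,300),(279,513),(73,366)]),.044,True)[:,:2]
print("cork",c,c.mean(0),[np.linalg.norm(c[i]-c[i-1]) for i in range(4)],[np.degrees(np.arctan2(*(a-b)[::-1])) for a,b in((c[0],c[1]),(c[3],c[2]),(c[0],c[3]),(c[1],c[2]))])
s=plane(p,f([(153,314),(225,362)]),.044,True)[:,:2];print("slot",s,s.mean(0),np.linalg.norm(s[0]-s[1]),np.degrees(np.arctan2(*(s[0]-s[1])[::-1])))
print("pin tip",plane(p,f([(187,336)]),.052,True),"base",plane(p,f([(181,352)]),.044,True))
b=blobs(masks(cv2.imread("pics/w2.png")[:,:,::-1].copy())["brass"]);print([(x[1],x[2]) for x in b])
# top view
t=camera_params("top");img=cv2.imread("pics/top.png");g=cv2.cvtColor(img,6)
roi=np.zeros_like(g);roi[200:218,185:208]=1
m=(g<45)&(roi>0);q=blobs(m,5);print("top",[(x[1],x[2],plane(t,x[2],.044)) for x in q])
# heel in hand: bore offset est, top camera reference
T=np.array([.5243,-.0877]);print("bore-TCP at grasp (x,y tool) ",(np.array([.5235,-.0877])-T))
E
```

```text
cork [[0.5657 0.2447]
 [0.5195 0.168 ]
 [0.4539 0.2077]
 [0.501  0.2833]] [0.51   0.2259] [np.float64(0.07534236077067356), np.float64(0.08957456352085018), np.float64(0.07661890782702908), np.float64(0.08913037783211647)] [np.float64(58.90442018996762), np.float64(58.083375221944344), np.float64(-30.84226360601712), np.float64(-31.185491209932646)]
slot [[0.5173 0.2405]
 [0.5021 0.2148]] [0.5097 0.2276] 0.029842443236548603 59.35413130558428
pin tip [[0.5127 0.2208 0.052 ]] base [[0.5053 0.2319 0.044 ]]
[(array([306,   0,  41,  29, 520], dtype=int32), array([328.5731,  15.5808]))]
top []
bore-TCP at grasp (x,y tool)  [-0.0008  0.    ]
```

Call:
step_arm:
  targets:
    - [[0,0,0],[-0.0066,0,-0.02]]
    - [[0,0,0],[0,0,-0.029]]
    - [[0,0,0],[0,0,-0.029]]
    - [[0,0,0],[0,0,-0.029]]
    - [[0,0,0],[0,0,-0.029]]
    - [[0,0,0],[0,0,-0.029]]
    - [[0,0,0],[0,0,-0.029]]
    - [[0,0,0],[0,0,-0.029]]
    - [[0,0,0],[0,0,-0.029]]
    - [[0,0,0],[0,0,-0.029]]
    - [[0,0,0],[0,0,-0.029]]
    - [[0,0,0],[0,0,-0.029]]
    - [[0,0,0],[0,0,-0.029]]
    - [[0,0,0],[0,0,-0.029]]
    - [[0,0,0],[0,0,-0.029]]
    - [[0,0,0],[0,0,-0.029]]
    - [[0,0,0],[0,0,-0.029]]
    - [[0,0,0],[0,0,-0.029]]
    - [[0,0,0],[0,0,-0.029]]
    - [[0,0,0],[0,0,-0.029]]

```text
clock: 8.2
position: [0.5177, -0.0051, 0.1826]
tcp_rot: [[-0.914, -0.406, 0.002], [-0.406, 0.914, 0.0], [-0.002, -0.001, -1.0]]
contact_force: [0.4, -0.3, -1.8]
opening: 0.0494
finger_force: 62.0
```

Call:
step_arm:
  targets:
    - [[0,0,0],[0,0,-0.0242]]
    - [[0,0,0],[0,0,-0.0242]]
    - [[0,0,0],[0,0,-0.0242]]
    - [[0,0,0],[0,0,-0.0242]]
    - [[-0.09,0.042,0],[0,0,0]]
    - [[-0.09,0.042,0],[0,0,0]]
    - [[-0.09,0.042,0],[0,0,0]]
    - [[-0.09,0.042,0],[0,0,0]]
    - [[-0.09,0.042,0],[0,0,0]]
    - [[-0.09,0.042,0],[0,0,0]]
    - [[0,0,0.05],[0,0,0]]
    - [[0,0,0.05],[0,0,0]]
    - [[0,0,0],[0,0,0]]
    - [[0,0,0],[0,0,0]]

```text
clock: 9.95
position: [0.5521, 0.2913, 0.1336]
tcp_rot: [[-0.523, -0.852, 0.003], [-0.852, 0.523, 0.001], [-0.002, -0.002, -1.0]]
contact_force: [0.1, 0.3, -1.3]
opening: 0.0491
finger_force: 62.4
```

```bash
python3 - <<'E'
from h import *
s=get_state();p=camera_params("wrist");img=capture("wrist");cv2.imwrite("pics/w3.png",img[:,:,::-1])
np.savez("w3.npz",**p)
print(s["position"],s["tcp_rot"],s["clock"],s["contact_force"],s["q"])
u=proj(p,[[.51,.2265,.044]],True)[0];print(u)
cv2.imwrite("pics/w3v.png",cv2.resize(img[:,:,::-1],(800,600),interpolation=cv2.INTER_CUBIC))
E
```

```text
[0.5521 0.2913 0.1336] [[-0.5234 -0.8521  0.0028]
 [-0.8521  0.5234  0.0007]
 [-0.0021 -0.002  -1.    ]] 9.95 [ 0.1267  0.2622 -1.3186] [ 27.8347  23.9875  -9.0326  56.819   -0.0373 -30.6053]
[283.3546 115.1594]
```

View pics/w3v.png

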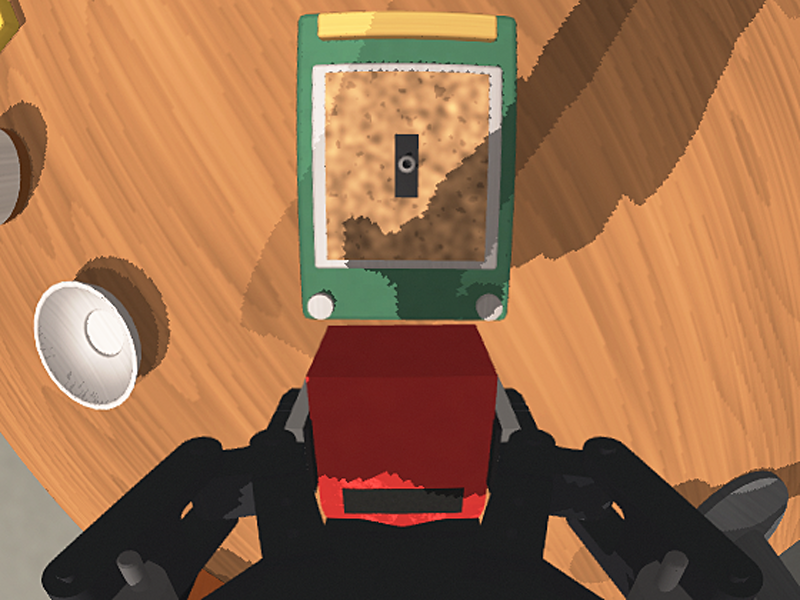

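The wrist view shows the pin tip at (407,163) in the slot, whose centre is about (407,166). The bar is at the top, and the held heel's bottom front edge runs from (323,325) to (478,325), square to the jig.

```bash
python3 - <<'E'
from h import *
p=dict(np.load("w3.npz"));T=np.array([.5521,.2913,.1336])
R=np.array([[-.5234,-.8521,.0028],[-.8521,.5234,.0007],[-.0021,-.002,-1]])
f=lambda a:(np.array(a)+.5)*.7-.5
tl=lambda a,z:((plane(p,f(a),z,True)-T)@R)*1000
print("pin",tl([(407,163)],.052),plane(p,f([(407,163)]),.052,True))
print("slot",tl([(407,134),(407,197)],.044))
c=[(326,72),(490,71),(487,260),(327,261)];print("cork",tl(c,.044));w=plane(p,f(c),.044,True)[:,:2];print(w.mean(0),[np.degrees(np.arctan2(*(a-b)[::-1])) for a,b in((w[3],w[0]),(w[2],w[1]))])
print("heel bottom front",tl([(323,325),(478,325)],.111),"top front",tl([(307,376),(496,376)],.151))
E
```

```text
pin [[78.2402  2.9695 81.4334]] [[0.5088 0.2262 0.052 ]]
slot [[91.9012  3.0477 89.4051]
 [62.2426  3.0779 89.4662]]
cork [[122.5701 -34.4497  89.4176]
 [123.3712  41.6107  89.2623]
 [ 32.2449  41.9521  89.4495]
 [ 31.6757 -35.5749  89.6073]]
[0.5089 0.2271] [np.float64(57.730561545144425), np.float64(58.654424548899904)]
heel bottom front [[ 23.0267 -26.9562  22.6071]
 [ 23.0555  27.2848  22.4975]] top front [[ 22.7957 -25.0081 -17.3966]
 [ 22.8347  26.087  -17.4999]]
```

Call:
step_arm:
  targets:
    - [[0.052,0.0052,0],[0,0,0]]
    - [[0.052,0,0],[0,0,0]]
    - [[0.051,0,0],[0,0,0]]
    - [[0,0,0.05],[0,0,0]]
    - [[0,0,0.05],[0,0,0]]
    - [[0,0,0.008],[0,0,0]]
    - [[0,0,0],[0,0,0]]
    - [[0,0,0],[0,0,0]]

```text
clock: 11.0
position: [0.51, 0.2271, 0.0801]
tcp_rot: [[-0.523, -0.852, 0.004], [-0.852, 0.523, 0.001], [-0.003, -0.003, -1.0]]
contact_force: [-0.9, 0.2, -0.9]
opening: 0.0493
finger_force: 62.4
```

Call:
step_arm:
  targets:
    - [[0,0,0.004],[0,0,0]]
    - [[0,0,0.004],[0,0,0]]
    - [[0,0,0.004],[0,0,0]]
    - [[0,0,0.002],[0,0,0]]
    - [[0,0,0],[0,0,0]]
    - [[0,0,0],[0,0,0]]

```text
clock: 11.75
position: [0.5089, 0.2267, 0.0717]
tcp_rot: [[-0.523, -0.852, 0.002], [-0.852, 0.523, 0.0], [-0.001, -0.002, -1.0]]
contact_force: [0.2, 0.0, -0.8]
opening: 0.0494
finger_force: 62.4
```

Call:
step_arm:
  targets:
    - [[0,0,0.004],[0,0,0]]
    - [[0,0,0.004],[0,0,0]]
    - [[0,0,0],[0,0,0]]
    - [[0,0,0],[0,0,0]]

```text
clock: 12.25
position: [0.5094, 0.227, 0.0678]
tcp_rot: [[-0.523, -0.852, 0.003], [-0.852, 0.523, 0.001], [-0.002, -0.002, -1.0]]
contact_force: [1.8, 1.8, -1.8]
opening: 0.0493
finger_force: 62.5
```

Call:
step_arm:
  targets:
    - [[0,0,0.004],[0,0,0]]
    - [[0,0,0.002],[0,0,0]]
    - [[0,0,0],[0,0,0]]
    - [[0,0,0],[0,0,0]]

```text
clock: 12.75
position: [0.5097, 0.2271, 0.065]
tcp_rot: [[-0.523, -0.852, 0.003], [-0.852, 0.523, 0.001], [-0.003, -0.002, -1.0]]
contact_force: [4.5, 3.0, -0.6]
opening: 0.049
finger_force: 62.5
```

The force readings fit the bore being over the pin, with a slight side load. I'll ease that off and press.

Call:
step_arm:
  targets:
    - [[-0.002,-0.001,0.004],[0,0,0]]
    - [[0,0,0.004],[0,0,0]]
    - [[0,0,0.004],[0,0,0]]
    - [[0,0,0],[0,0,0]]
    - [[0,0,0],[0,0,0]]

```text
clock: 13.38
position: [0.51, 0.2273, 0.0593]
tcp_rot: [[-0.523, -0.852, 0.002], [-0.852, 0.523, 0.0], [-0.002, -0.002, -1.0]]
contact_force: [1.0, 1.0, 7.2]
opening: 0.0491
finger_force: 63.3
```

Call:
step_arm:
  targets:
    - [[0,0,0.004],[0,0,0]]
    - [[0,0,0.004],[0,0,0]]
    - [[0,0,0],[0,0,0]]
    - [[0,0,0],[0,0,0]]

```text
clock: 13.88
position: [0.51, 0.2273, 0.0558]
tcp_rot: [[-0.523, -0.852, 0.003], [-0.852, 0.523, 0.001], [-0.002, -0.002, -1.0]]
contact_force: [0.6, 0.7, 11.7]
opening: 0.0493
finger_force: 64.0
```

Call:
step_arm:
  targets:
    - [[0,0,0.003],[0,0,0]]
    - [[0,0,0.003],[0,0,0]]
    - [[0,0,0],[0,0,0]]
    - [[0,0,0],[0,0,0]]

```text
clock: 14.38
position: [0.51, 0.2273, 0.0545]
tcp_rot: [[-0.523, -0.852, 0.003], [-0.852, 0.523, 0.001], [-0.002, -0.002, -1.0]]
contact_force: [-6.2, -2.4, 28.1]
opening: 0.0491
finger_force: 65.7
```

The force has jumped to 28 N with the travel halted, so the bed is at its stop. One check picture before handing in.

```bash
python3 - <<'E'
from h import *
img=capture("wrist");cv2.imwrite("pics/w4.png",img[:,:,::-1]);s=get_state();print(s["clock"],s["position"],s["contact_force"],s["finger_force"])
E
```

```text
14.425 [0.51   0.2273 0.0545] [-5.872  -1.9652 27.5056] 65.71479296078905
```

View pics/w4.png

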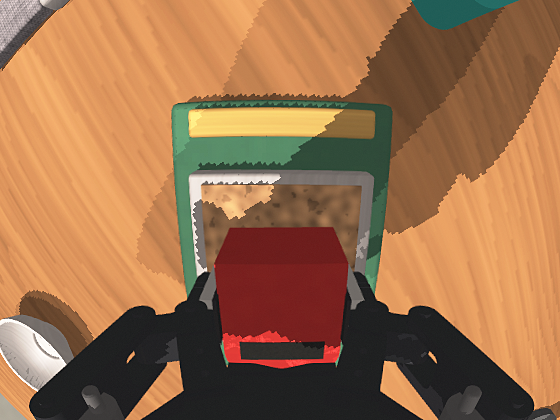

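The heel sits square and level on the sunken bed, its front edge at row 228 facing the brass bar at (282,124), and it has not slipped in the grip. Handing in.

```bash
python3 -c "
from bench import *
print(bot.close_job())"
```

```text
the job is handed in; nothing more can be done
None
```

The job is handed in at about 14.4 s: the red heel is over the pin with its flat front towards the brass bar, and is still gripped and held down at about 28 N with the bed at its stop; the hand-in returned no verdict.

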